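# Collect the edge-inking rollers on their spindle

### The arm

A 6-joint arm with a two-finger parallel gripper is mounted at the origin on the work surface. World frame = base frame: x ahead of the robot, y to its left, z up, the work surface at z = 0. Lengths are in mm, angles in rad, forces in N, time in s.
With the tool pointing down it reaches from about 400 to 925 mm from the base axis. Payload 12.5 kg.
Tool frame: the origin (TCP) lies on the centre line of the jaws, within the pads' length; the fingertips stand 19 mm ahead of it and the grasp point (between the pads) is the TCP; z points along the fingers, y is the line along which they close (so a half turn about z gives the same grasp; the last joint's range is limited). The gripper opens to 95 mm and grips with 3 to 60 N. Pads are 20 mm wide; open, the fingers measure 119 mm over their backs; the gripper's body (75 mm by 180 mm) begins 59 mm behind the grasp point.
Start: joints at [1.205, 0.491, 1.559, -0, 1.092, -0.106], TCP at [160.536, 604.047, 233.661] pointing down, gripper open.
Joint ranges: [-3.1, 3.1], [-0.84, 2.19], [0.05, 2.79], [-1.13, 4.28], [0.06, 2.93], [-2.69, 2.69]. Speed limits (rad/s): [2.22, 2.22, 2.79, 3.14, 3.14, 3.14].

### API

Orientations are given as [roll, pitch, yaw] about the fixed x, y, z axes, in that order (R = Rz(yaw) Ry(pitch) Rx(roll)).
In Python, from cell import state, read_camera, job_done gives the robot as it stands.
- The arm moves only by the tool arm_command, never from a script. Its argument "deltas" is a list of rows, each an object of numbers: "dx", "dy", "dz": the shift along the world's x, y, z in m; "yaw": the turn about the world's z in degrees. In form: [{"dx": .., "dy": .., "dz": .., "yaw": ..}, ...]. A call has 1 to 20 rows; each row shifts and turns the commanded pose from where the row before left it; what a row does not reach is not made up. A row lasts 1/10 s, in which the tool goes at most 50 mm and 8.59 degrees, less where a joint would pass 70% of its speed; a pose out of reach is approached as far as the arm can. A call with a gripper value outside its range is refused whole. "gripper" is the finger opening in m, from 0 to 0.0951, set as the call begins (left out, the last holds). The fingers move at their own pace and stop on an object; the grip force is fixed at half the most. Time passes only in rows, so rows that do not move let the fingers close. It gives the time, the measured TCP pose, the force, the opening and the grip force at its end, in the units of the state.
- state(): the state, without advancing time (a new reading comes with each control period).
- read_camera(name): name is "side" or "top"; returns a dict with "color" (400x640x3 uint8, red, green, blue), "range_z" (400x640 float32, mm along the optical axis (not along the pixel's ray), 0 where there is no reading), "fx", "fy", "cx", "cy" (pixels), "extrinsics" (4x4, takes a point from camera to world coordinates). Camera axes: x right, y up, looking along -z (the intrinsics and any distortion apply to the point x, -y, -z); pixel columns grow to the right and rows downward; lengths in mm; the calibration is good to about 2 mm. A picture is of the moment at which its call begins.
- job_done(): hands the job in; it is judged then, once.
The state is a dict: "t": time; "joints": joint angles; "qvel": joint speeds; "tau": joint torques, N m; "eef_pos": TCP position; "tcp_rot": TCP orientation; "ft_force": force on the tool from outside, world axes, zero at the start; "moment": the same for the moment, N m; "opening": opening from 0.0 (shut) to 1.0 (fully open); "grip_force": force on a finger pad.
Only numpy, scipy, OpenCV 4.12 (cv2) and the standard library are available. Lean on these libraries where they do the work, as an engineer would, in place of code of your own. Each camera call takes 0.05 s, during which the arm holds its last target. There are 200 camera calls.

### The job

Take the spindle from its drying stand by the handle, thread its rod through all three washed rollers standing in the trough and keep pushing until its collar squeezes them together against the sprung backstop: about a kilogram of push, never two. Then lift the rollers out together and lay the loaded spindle back in the two V posts of the stand, level, with the rollers closed up against the collar, and let go. The rollers are wet: never touch them with the gripper or drop one, and leave the bottle, the jar and the hammer alone.

Things in the scene. Friction and masses are not known exactly. Their poses are not given: they have to be found in the camera images.
- spindle: Steel rod with wooden handle, level in the stand at first. Origin on its axis at the collar's front face, x to the tip. Along x in mm: handle -106 to -50 (20 wide, 24 tall; grip it from above near -76), neck dia 10 to -6, collar dia 26 to 0, rod dia 9 to 100, taper to the tip at 118 (dia 3). 130 g, balanced near x=5.
- stand: Fixed stand: wooden base 150 x 70 x 12 mm, two steel posts 8 mm thick with V notches 32 mm wide on top, at x=-28 (under the neck) and x=92 (under the rod past the rollers). Origin on the bench straight below where the spindle's origin should lie; x is the way the tip points. A spindle in the V's has its axis 75 mm above the bench; the V's tops are near 86 mm.
- trough: Fixed wooden trough, x from -55 to 75 mm, open at the top and both ends. Origin on the bench on its centre line; x is the pushing direction (the spindle comes in at the -x end). Floor 22 mm above the bench, walls up to 38 mm and 46 mm apart, so the roller axes are 41.5 mm above the bench; the rollers have 6 mm of sideways play.
- trough_end (a point): Point over the trough's +x end (x=75 mm, 42 mm up). Near it stands a sprung steel fork, the backstop, not tracked: face anywhere from x=60 to 80 mm, new each time; it yields 1 mm per 5 N, 12 mm at most, so feel for it. Its prongs bear on the last roller either side of a 16 mm gap, open at the top, for the rod. 20 N on the rollers bruises them.
- roller_a: Plain aluminium roller, the first one from the trough's -x end; 40 mm diameter, 24 mm long, bore 12 mm diameter right through, 60 to 100 g. Origin at its centre, x along its bore. It stands on its rim in the trough, loose, with gaps of 3 to 15 mm between neighbours.
- roller_b: Plain aluminium roller, the middle one from the trough's -x end; 40 mm diameter, 24 mm long, bore 12 mm diameter right through, 60 to 100 g. Origin at its centre, x along its bore. It stands on its rim in the trough, loose, with gaps of 3 to 15 mm between neighbours.
- roller_c: Plain aluminium roller, the last one from the trough's -x end; 40 mm diameter, 24 mm long, bore 12 mm diameter right through, 60 to 100 g. Origin at its centre, x along its bore. It stands on its rim in the trough, loose, with gaps of 3 to 15 mm between neighbours.
- glue: Bystander: glue bottle, 52 mm diameter, 110 mm tall, standing; origin at its foot.
- jar: Bystander: squat jar, 54 mm diameter, 55 mm tall, standing; origin at its foot.
- hammer: Bystander: hammer 240 mm long lying on the bench, handle to its -x; origin at the middle of its underside.
Mind the look-alikes: they are no part of the job. What is meant by the spindle is not orange, and is the larger of those in its own colour.

How it is judged:
By the outcome, as a careful person would: the job done as asked, in the order asked, and still so for the second after the job is handed in, with the robot touching nothing.
It also fails if it takes over 72 s, if anything falls off the work surface, if the arm or the gripper's body presses on something with over 40 N, if the wrist force passes 120 N, or if a joint passes its speed limit or range.

## Working session

There is one attempt and no reset: what is moved stays moved. The work goes in short steps, Python scripts to look and compute and a tool call to move; the robot and the scene stay as the last step left them, time stands still between calls to the robot, and variables do not carry over. Pictures are saved under pics/ and viewed, at most 10 in all, crops included, and the job is handed in when it is done.

Besides the shell and the picture viewer there is one more tool, called as name(argument=value, ...), one argument or row to a line, values as JSON. arm_command: Moves the arm, as the interface text tells. Its arguments: {"type":"object","properties":{"deltas":{"type":"array"},"gripper":{"type":"number"}},"required":["deltas"]}

```bash
mkdir -p pics; cat > h.py <<'E'
import numpy as np,cv2
from cell import state,read_camera
def shot(n,save=None):
    c=read_camera(n); np.savez(f'{n}.npz',**c)
    if save: cv2.imwrite(save,c['color'][:,:,::-1])
    return c
def load(n): return np.load(f'{n}.npz')
def pts(c):
    z=c['range_z'].astype(float); h,w=z.shape; u,v=np.meshgrid(np.arange(w),np.arange(h))
    P=np.stack([(u-c['cx'])/c['fx']*z,-(v-c['cy'])/c['fy']*z,-z,np.ones_like(z)],-1)
    return (P@c['extrinsics'].T)[...,:3]
E
python3 - <<'E'
from h import *
for n in('top','side'):
    c=shot(n,f'pics/{n}0.png');print(n,c['extrinsics'].round(3).tolist(),c['fx'],[k for k in c])
print(state())
E
```

```text
top [[0.018, 0.996, -0.092, 461.541], [-1.0, 0.019, 0.007, 57.845], [0.009, 0.092, 0.996, 991.866], [0.0, 0.0, 0.0, 1.0]] 382.8534441983372 ['color', 'range_z', 'fx', 'fy', 'cx', 'cy', 'extrinsics']
side [[0.764, 0.464, -0.448, 50.839], [-0.645, 0.531, -0.55, -536.606], [-0.018, 0.709, 0.705, 858.372], [0.0, 0.0, 0.0, 1.0]] 440.2998779687724 ['color', 'range_z', 'fx', 'fy', 'cx', 'cy', 'extrinsics']
{'t': 0.1, 'joints': array([ 1.20540608e+00,  4.91478534e-01,  1.55940756e+00,  2.43039030e-05,
        1.09170537e+00, -1.05581586e-01]), 'qvel': array([-0.00122045, -0.00186799, -0.00270848, -0.00079379, -0.00219554,
       -0.0004757 ]), 'tau': array([ 2.11861443e-03, -6.13619971e+01, -2.58605987e+01,  6.93582301e-02,
        4.70105954e-02, -5.88705984e-05]), 'eef_pos': array([160.44714543, 603.84060479, 233.12650477]), 'tcp_rot': array([-3.14060168e+00, -1.26696252e-04,  2.88177272e+00]), 'ft_force': array([ 0.38244217, -0.29158682,  0.43877018]), 'moment': array([ 0.05761665, -0.04411503, -0.0291623 ]), 'grip_force': 0.0, 'opening': 0.9989697948333015}
```

View pics/top0.png

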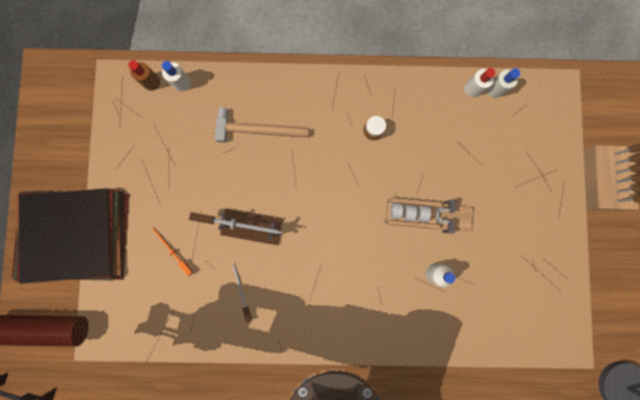

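View pics/side0.png

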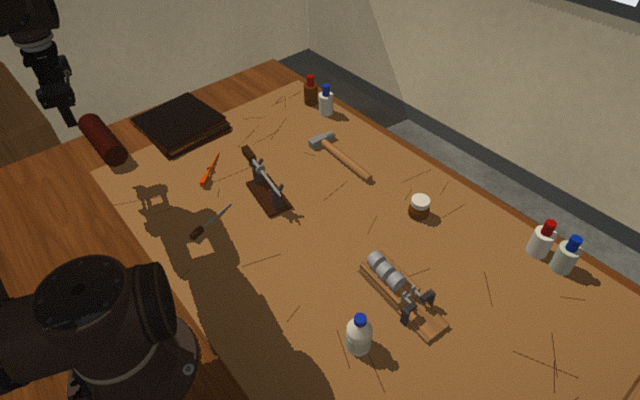

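Candidates for the spindle: the orange tool at top (172,250), the small dark-handled tool at (242,293), and the dark-handled one lying in the stand, (190,217) to (300,225). The last fits: it isn't orange and is the larger of the dark ones. The trough runs from (388,212) to (472,217), with the rollers at 397–430 and the fork near 450. The bottle is at (440,274), the jar at (376,127).

```bash
python3 - <<'E'
from h import *
c=load('top')
a=cv2.resize(c['color'][190:260,175:315],None,fx=5.6,fy=5.6,interpolation=cv2.INTER_CUBIC)[:300]
a=cv2.resize(c['color'][200:250,180:310],(780,300),interpolation=cv2.INTER_CUBIC)
b=cv2.resize(c['color'][190:240,370:500],(780,300),interpolation=cv2.INTER_CUBIC)
cv2.imwrite('pics/crop.png',np.vstack([a,b])[:,:,::-1])
P=pts(c)
np.set_printoptions(suppress=True,linewidth=200)
def heightlist(box,lo,hi,name):
    r0,r1,c0,c1=box; q=P[r0:r1,c0:c1].reshape(-1,3); q=q[(q[:,2]>lo)&(q[:,2]<hi)]
    print(name,len(q)); return q
q=heightlist((200,250,180,310),62,110,'spindle')
m=q.mean(0); d=np.linalg.svd(q[:,:2]-m[:2])[2][0]; d*=-np.sign(d[1]);s=(q[:,:2]-m[:2])@d
print(m,d,np.degrees(np.arctan2(d[1],d[0])),s.min(),s.max())
for k in np.arange(s.min(),s.max(),8):
    w=q[(s>=k)&(s<k+8)]; 
    if len(w): print(k.round(),len(w),w.mean(0).round(1),w[:,2].max().round(1),(((w[:,:2]-m[:2])@[-d[1],d[0]]).min().round(1)),(((w[:,:2]-m[:2])@[-d[1],d[0]]).max().round(1)))
q=heightlist((190,240,370,500),30,120,'trough')
m=q.mean(0); q2=heightlist((195,230,384,436),48,75,'rollers'); m=q2.mean(0);d=np.linalg.svd(q2[:,:2]-m[:2])[2][0]; d*=-np.sign(d[1])
print(m,d,np.degrees(np.arctan2(d[1],d[0])))
s=(q[:,:2]-m[:2])@d;t=(q[:,:2]-m[:2])@[-d[1],d[0]]
for k in np.arange(s.min(),s.max(),4):
    w=(s>=k)&(s<k+4)
    if w.any(): print(k.round(),w.sum(),q[w].mean(0).round(1),q[w][:,2].max().round(1),t[w].min().round(1),t[w].max().round(1))
E
```

```text
spindle 620
[485.38966801 257.80068408  80.99021486] [-0.15823858 -0.98740091] -99.10467184950451 -98.40859637373555 124.12957665756508
-98.0 25 [500.  350.5  86.1] 89.0 -9.0 8.9
-90.0 28 [499.3 343.   86.4] 91.0 -9.7 9.7
-82.0 28 [497.6 335.4  86. ] 88.7 -9.8 9.1
-74.0 29 [496.4 327.8  86.1] 90.8 -9.5 9.9
-66.0 28 [495.6 319.6  86.1] 89.3 -9.7 9.7
-58.0 28 [493.6 311.7  86.8] 92.0 -9.3 8.6
-50.0 32 [492.8 303.6  86.1] 89.0 -9.9 9.8
-42.0 28 [491.5 297.4  77.6] 84.3 -8.7 8.8
-34.0 13 [490.1 287.7  78.1] 80.6 -4.4 3.9
-26.0 52 [489.1 279.5  78.9] 85.3 -19.7 21.0
-18.0 35 [488.5 273.9  76.1] 82.8 -21.1 20.0
-10.0 15 [486.3 264.7  77.9] 83.8 -4.9 4.9
-2.0 19 [485.4 255.3  83. ] 89.7 -12.4 11.7
6.0 36 [483.9 249.5  80.4] 90.2 -11.9 12.5
14.0 11 [482.3 240.1  78.9] 82.9 -4.5 4.0
22.0 14 [481.6 232.4  78.5] 81.5 -4.1 4.2
30.0 12 [479.7 224.3  78.2] 81.3 -4.3 3.1
38.0 13 [479. 217.  77.] 80.2 -3.9 4.4
46.0 13 [477.3 209.   77.5] 79.5 -4.6 3.7
54.0 11 [476.6 201.6  78.5] 80.8 -3.2 4.1
62.0 15 [474.7 193.5  77.9] 82.1 -4.3 3.9
70.0 13 [473.7 185.   78.2] 80.8 -4.6 4.3
78.0 13 [472.6 177.2  78
[... 1629 characters left out ...]
5 [ 517.7 -236.8   37.3] 41.0 -30.9 32.2
61.0 11 [ 518.7 -240.9   38.1] 40.0 -30.6 32.4
65.0 13 [ 514.2 -244.2   37.4] 40.9 -30.1 33.2
69.0 55 [ 516.1 -249.2   43. ] 57.9 -29.7 33.7
73.0 30 [ 513.4 -252.5   43. ] 56.8 -31.3 34.0
77.0 13 [ 512.6 -256.6   41.6] 48.2 -31.2 31.5
81.0 6 [ 514.7 -260.6   46.8] 49.5 -15.9 19.3
85.0 12 [ 514.9 -264.6   46.1] 48.1 -15.5 19.8
89.0 8 [ 510.8 -268.2   47.9] 50.2 -15.3 17.2
93.0 34 [ 522.7 -274.7   44.2] 53.0 -39.3 41.7
97.0 59 [ 511.6 -276.2   47.3] 53.3 -39.1 43.4
101.0 41 [ 513.  -280.6   49.6] 52.8 -38.7 43.3
105.0 41 [ 512.6 -284.4   49.1] 52.2 -38.2 41.4
109.0 11 [ 510.7 -287.3   49.2] 52.0 -37.9 41.6
113.0 2 [ 477.  -288.6   46.9] 49.4 -35.0 -32.3
```

View pics/crop.png

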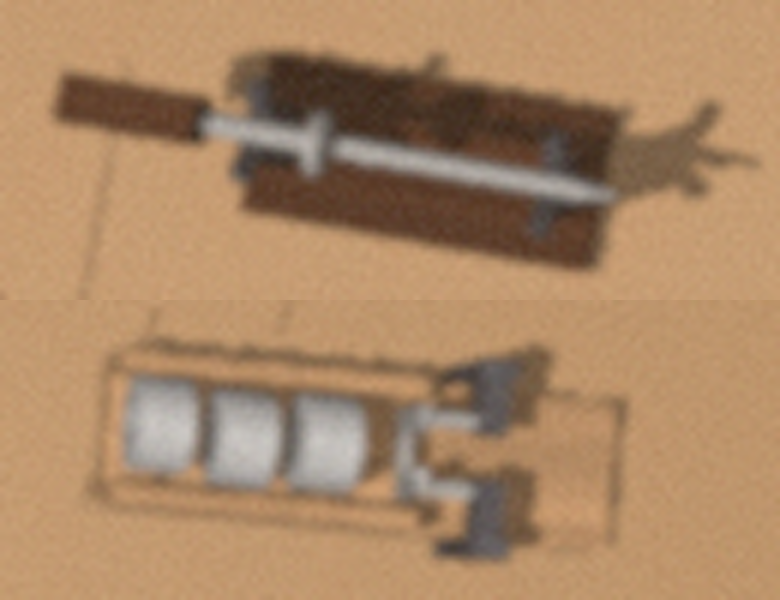

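The crops show the spindle in the stand, dark handle at the left and collar at crop (318,143). In the trough the three rollers stand at crop x 162, 243 and 328, with the fork face at 400. Moving above the handle now.

arm_command(
  deltas=[
    {"dx":0.028,"dy":-0.0234,"dz":0,"yaw":-7},
    {"dx":0.028,"dy":-0.0234,"dz":0,"yaw":-7},
    {"dx":0.028,"dy":-0.0234,"dz":0,"yaw":-7},
    {"dx":0.028,"dy":-0.0234,"dz":0,"yaw":-7},
    {"dx":0.028,"dy":-0.0234,"dz":0,"yaw":-7},
    {"dx":0.028,"dy":-0.0234,"dz":0,"yaw":-7},
    {"dx":0.028,"dy":-0.0234,"dz":0,"yaw":-7},
    {"dx":0.028,"dy":-0.0234,"dz":0,"yaw":-7},
    {"dx":0.028,"dy":-0.0234,"dz":0,"yaw":-7},
    {"dx":0.028,"dy":-0.0234,"dz":0,"yaw":-7},
    {"dx":0.028,"dy":-0.0234,"dz":0,"yaw":-7},
    {"dx":0.028,"dy":-0.0234,"dz":0,"yaw":-7},
    {"dx":0,"dy":0,"dz":0,"yaw":0},
    {"dx":0,"dy":0,"dz":0,"yaw":0},
  ],
  gripper=0.06,
)

```text
t: 1.5
eef_pos: [496.6, 322.8, 233.2]
tcp_rot: [-3.141, 0.0, 1.416]
ft_force: [0.1, -0.2, 0.4]
opening: 0.628
grip_force: 0.0
```

```bash
python3 - <<'E'
from h import *
np.set_printoptions(suppress=True,linewidth=200)
for n in('top','side'):
    c=load(n);P=pts(c).reshape(-1,3)
    m=np.array([520.7,-177.8]);a=np.radians(-95.15);d=np.array([np.cos(a),np.sin(a)]);e=np.array([-d[1],d[0]])
    s=(P[:,:2]-m)@d;t=(P[:,:2]-m)@e;z=P[:,2]
    # trough walls tops
    k=(s>-45)&(s<65)&(z>34)&(z<43)
    R=[]
    for lo,hi in((-38,-24),(24,38)):
        w=k&(t>lo)&(t<hi); f=np.polyfit(s[w],t[w],1);R.append(f);print(n,'wall',w.sum(),f.round(4),'z',np.median(z[w]).round(1))
        ends=(z>34)&(z<43)&(t>lo)&(t<hi)&(abs(s)<110); print(' s range',np.percentile(s[ends],[1,99]).round(1))
    for lo,hi in((-49,-23),(-15,12),(19,46)):
        w=(s>lo)&(s<hi)&(abs(t)<24)&(z>46)&(z<70)
        # fit circle r=20 cross-section
        from scipy.optimize import least_squares
        g=least_squares(lambda p:np.hypot(t[w]-p[0],z[w]-p[1])-20,[0,41],loss='soft_l1').x
        print(n,'roller',w.sum(),g.round(2),'s',np.percentile(s[w],[2,98]).round(1))
    w=(s>60)&(s<80)&(abs(t)<20)&(z>45); print('fork s',np.percentile(s[w],[2,10,50,98]).round(1),'t',np.percentile(t[w],[2,98]).round(1),'z',z[w].max().round(1))
    # spindle
    m2=np.array([485.4,257.8]);a=np.radians(-99.1);d=np.array([np.cos(a),np.sin(a)]);e=np.array([-d[1],d[0]])
    s=(P[:,:2]-m2)@d;t=(P[:,:2]-m2)@e
    for lab,lo,hi,zl in(('handle',-97,-48,80),('rod',15,90,72)):
        w=(s>lo)&(s<hi)&(abs(t)<11)&(z>zl)&(z<95);print(n,lab,w.sum(),np.polyfit(s[w],t[w],1).round(4),'z',np.percentile(z[w],[50,95]).round(1))
    for lo,hi,zl in((-40,-10,81.5),(84,112,81.5)):
        w=(s>lo)&(s<hi)&(abs(t)<25)&(abs(t)>9)&(z>78)&(z<92);print(' post s',np.percentile(s[w],[3,50,97]).round(1),t[w].min().round(1),t[w].max().round(1))
    w=(s>-15)&(s<20)&(abs(t)<14)&(abs(t)>6)&(z>65)&(z<95);print(' collar s',np.percentile(s[w],[3,97]).round(1))
P=pts(load('top'))
for nm,(r0,r1,c0,c1),h in(('glue',(255,295,420,460),80),('jar',(110,145,360,392),35)):
    q=P[r0:r1,c0:c1].reshape(-1,3);q=q[q[:,2]>h];print(nm,q.mean(0).round(0),q[:,2].max().round())
E
```

```text
top wall 142 [  0.007  -28.2077] z 37.8
 s range [-48.   97.6]
top wall 162 [ 0.006  28.8083] z 37.2
 s range [-50.3  96.8]
top roller 149 [ 1.67 40.76] s [-45.  -23.5]
top roller 157 [-0.63 40.59] s [-11.3  11.5]
top roller 154 [ 1.4  40.57] s [23.1 45.5]
fork s [70.7 70.7 72.5 79.9] t [-17.2  19.6] z 57.9
top handle 174 [-0.0013 -0.1985] z [86.2 88.9]
top rod 120 [ 0.0011 -0.1848] z [78.3 81.1]
 post s [-24.9 -20.9 -16.9] -21.2 21.0
 post s [ 94.9  99.3 102.7] -21.2 20.9
 collar s [3.1 8.8]
side wall 158 [  0.007  -28.1381] z 37.3
 s range [-45.1 104.7]
side wall 156 [-0.008  30.3497] z 37.8
 s range [-46.7  85.6]
side roller 125 [ 3.52 41.01] s [-42.8 -23.4]
side roller 133 [ 1.08 41.07] s [-8.9 11.2]
side roller 143 [ 3.18 41.07] s [25.9 45.8]
fork s [73.1 73.6 76.6 79.2] t [-17.1  19.4] z 57.4
side handle 83 [0.0216 2.2602] z [86.4 89.5]
side rod 70 [0.0088 0.4624] z [78.5 81.3]
 post s [-25.7 -18.9 -14.6] -17.1 23.5
 post s [ 95.9 100.9 103.5] -18.7 21.5
 collar s [-14.   12.8]
glue [ 373. -240.  123.] 992.0
jar [733. -89.  66.] 992.0
```

arm_command(
  deltas=[
    {"dx":-0.001,"dy":0,"dz":-0.032,"yaw":-0.2},
    {"dz":-0.032},
    {"dz":-0.032},
    {"dz":-0.032},
    {"dz":-0.02},
    {"dz":-0.01},
    {"dz":0},
    {"dz":0},
  ],
)

```text
$.deltas[1]: bad value
```

arm_command(
  deltas=[
    {"dz":0},
    {"dz":0},
    {"dz":0},
    {"dz":0},
    {"dz":0},
    {"dz":0},
    {"dz":0},
  ],
  gripper=0.005,
)

```text
$.deltas[0]: bad value
```

Every key is required in each row.

arm_command(
  deltas=[
    {"dx":-0.001,"dy":0,"dz":-0.032,"yaw":-0.2},
    {"dx":0,"dy":0,"dz":-0.032,"yaw":0},
    {"dx":0,"dy":0,"dz":-0.032,"yaw":0},
    {"dx":0,"dy":0,"dz":-0.032,"yaw":0},
    {"dx":0,"dy":0,"dz":-0.02,"yaw":0},
    {"dx":0,"dy":0,"dz":-0.01,"yaw":0},
    {"dx":0,"dy":0,"dz":0,"yaw":0},
    {"dx":0,"dy":0,"dz":0,"yaw":0},
  ],
)

```text
t: 2.3
eef_pos: [495.5, 323.9, 76.5]
tcp_rot: [3.141, -0.001, 1.413]
ft_force: [0.5, -0.3, 0.5]
opening: 0.629
grip_force: 0.0
```

arm_command(
  deltas=[
    {"dx":0,"dy":0,"dz":0,"yaw":0},
    {"dx":0,"dy":0,"dz":0,"yaw":0},
    {"dx":0,"dy":0,"dz":0,"yaw":0},
    {"dx":0,"dy":0,"dz":0,"yaw":0},
    {"dx":0,"dy":0,"dz":0,"yaw":0},
    {"dx":0,"dy":0,"dz":0,"yaw":0},
  ],
  gripper=0.005,
)

```text
t: 2.9
eef_pos: [496.0, 323.3, 75.9]
tcp_rot: [3.14, -0.0, 1.412]
ft_force: [2.7, -0.8, 2.4]
opening: 0.21
grip_force: 30.0
```

arm_command(
  deltas=[
    {"dx":0,"dy":0,"dz":0.006,"yaw":0},
    {"dx":0,"dy":0,"dz":0.012,"yaw":0},
    {"dx":0,"dy":0,"dz":0.016,"yaw":0},
    {"dx":0,"dy":0,"dz":0.016,"yaw":0},
    {"dx":0,"dy":0,"dz":0.01,"yaw":0},
    {"dx":0.006,"dy":-0.0295,"dz":0,"yaw":0.55},
    {"dx":0.006,"dy":-0.0295,"dz":0,"yaw":0.55},
    {"dx":0.006,"dy":-0.0295,"dz":0,"yaw":0.55},
    {"dx":0.006,"dy":-0.0295,"dz":0,"yaw":0.55},
    {"dx":0.006,"dy":-0.0295,"dz":0,"yaw":0.55},
    {"dx":0.006,"dy":-0.0295,"dz":0,"yaw":0.55},
    {"dx":0.006,"dy":-0.0295,"dz":0,"yaw":0.5},
    {"dx":0.006,"dy":-0.0295,"dz":0,"yaw":0.5},
    {"dx":0,"dy":0,"dz":0,"yaw":0},
    {"dx":0,"dy":0,"dz":0,"yaw":0},
    {"dx":0,"dy":0,"dz":0,"yaw":0},
  ],
)

```text
t: 4.5
eef_pos: [543.3, 88.0, 135.8]
tcp_rot: [-3.142, -0.0, 1.488]
ft_force: [-0.1, 0.8, -1.5]
opening: 0.21
grip_force: 30.0
```

```bash
cat > meas.py <<'E'
from h import *
from scipy.optimize import least_squares
np.set_printoptions(suppress=True,linewidth=200)
m=np.array([521.2,-177.85]);a=np.radians(-94.8);d=np.array([np.cos(a),np.sin(a)]);e=np.array([-d[1],d[0]])
def trough(P):
    P=P.reshape(-1,3); return (P[:,:2]-m)@d,(P[:,:2]-m)@e,P[:,2]
def tcp(): 
    x=state(); p=x['eef_pos']; return (p[:2]-m)@d,(p[:2]-m)@e,p[2],np.degrees(x['tcp_rot'])
E
cat > look.py <<'E'
from meas import *
print(np.mean([state()['eef_pos'] for _ in range(5)],0),tcp(),state()['ft_force'],state()['moment'])
g=tcp()
for n in('top','side'):
    s,t,z=trough(pts(shot(n)));so=g[0]+73.3
    k=(s>so+8)&(s<so+116)&(abs(t-g[1])<10)&(abs(z-g[2])<22)
    print(n,k.sum(),'rod t(s-so)',np.polyfit(s[k]-so,t[k],1).round(4),'z',np.polyfit(s[k]-so,z[k],1).round(4),'tip',s[k].max()-so)
E
python3 look.py
```

```text
[543.3006863   87.97975633 135.81660354] (np.float64(-266.7467917249892), np.float64(-0.22088461864946396), np.float64(135.81660354249988), array([-179.99810837,   -0.00676537,   85.23391255])) [-0.06132601  0.84053504 -1.46794361] [ 0.03019368  0.0102929  -0.02382163]
top 179 rod t(s-so) [ 0.0027 -0.8997] z [ -0.0067 138.5486] tip 114.50402636663235
side 157 rod t(s-so) [ 0.007  -0.5668] z [ -0.0018 137.7796] tip 115.17717917967524
```

arm_command(
  deltas=[
    {"dx":0.001,"dy":0,"dz":-0.02,"yaw":0},
    {"dx":0,"dy":0,"dz":-0.03,"yaw":0},
    {"dx":0,"dy":0,"dz":-0.025,"yaw":0},
    {"dx":0,"dy":0,"dz":-0.0132,"yaw":0},
    {"dx":0,"dy":0,"dz":-0.005,"yaw":0},
    {"dx":0,"dy":0,"dz":0,"yaw":0},
    {"dx":0,"dy":0,"dz":0,"yaw":0},
    {"dx":0,"dy":0,"dz":0,"yaw":0},
  ],
)

```text
t: 5.4
eef_pos: [545.0, 87.3, 43.4]
tcp_rot: [3.14, -0.0, 1.487]
ft_force: [0.3, 0.1, -0.7]
opening: 0.21
grip_force: 30.0
```

```bash
python3 look.py
```

```text
[545.00051267  87.31134844  43.44210623] (np.float64(-266.222965834819), np.float64(1.5289111485524565), np.float64(43.442106225047205), array([179.90341251,  -0.01243798,  85.21664521])) [ 0.26373723  0.12025719 -0.67277629] [-0.02681018  0.03044161 -0.00792997]
top 148 rod t(s-so) [0.0026 0.7549] z [-0.0134 46.6068] tip 115.96978982155974
side 136 rod t(s-so) [0.0034 1.0866] z [-0.0041 45.7432] tip 115.0146764262341
```

arm_command(
  deltas=[
    {"dx":-0.0006,"dy":0,"dz":-0.0008,"yaw":0},
    {"dx":-0.0013,"dy":-0.015,"dz":0,"yaw":0},
    {"dx":-0.0008,"dy":-0.01,"dz":0,"yaw":0},
    {"dx":-0.0009,"dy":-0.01,"dz":0,"yaw":0},
    {"dx":-0.0008,"dy":-0.01,"dz":0,"yaw":0},
    {"dx":-0.0008,"dy":-0.01,"dz":0,"yaw":0},
    {"dx":0,"dy":0,"dz":0,"yaw":0},
    {"dx":0,"dy":0,"dz":0,"yaw":0},
  ],
)

```text
t: 6.3
eef_pos: [539.3, 32.0, 41.7]
tcp_rot: [3.142, -0.0, 1.487]
ft_force: [0.2, 1.3, -0.3]
opening: 0.208
grip_force: 30.0
```

```bash
cat > rol.py <<'E'
from meas import *
import sys
print(np.mean([state()['eef_pos'] for _ in range(5)],0),tcp(),state()['ft_force'],state()['moment'])
c=shot('top',None);s,t,z=trough(pts(c))
h=(abs(t)<9)&(z>50)&(z<75)&(s>-60)&(s<70)
n,_=np.histogram(s[h],np.arange(-60,72,4)); print(dict(zip(np.arange(-60,68,4).tolist(),n.tolist())))
c=shot('side')
im=c['color'][225:345,340:460]; cv2.imwrite(sys.argv[1],cv2.resize(im,(600,600),interpolation=cv2.INTER_CUBIC)[:,:,::-1])
E
python3 rol.py pics/r1.png
```

```text
[539.34284267  31.96543479  41.65472852] (np.float64(-210.59773647831872), np.float64(0.5223100867498438), np.float64(41.65472852211266), array([179.99717548,  -0.00109881,  85.17312727])) [ 0.23936821  1.26520093 -0.29153852] [ 0.03210178  0.09176536 -0.01397316]
{-60: 0, -56: 0, -52: 0, -48: 7, -44: 14, -40: 10, -36: 11, -32: 12, -28: 12, -24: 8, -20: 0, -16: 0, -12: 16, -8: 11, -4: 13, 0: 12, 4: 11, 8: 12, 12: 0, 16: 0, 20: 9, 24: 14, 28: 12, 32: 11, 36: 13, 40: 11, 44: 8, 48: 0, 52: 0, 56: 0, 60: 0, 64: 0}
```

View pics/r1.png

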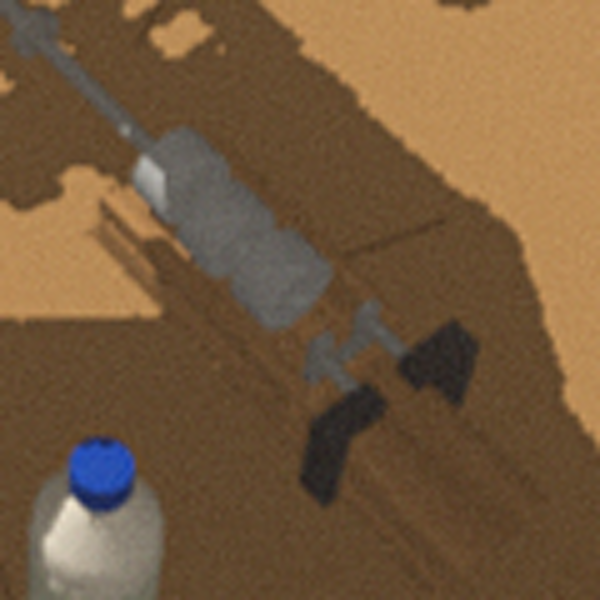

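The picture shows the rod entering roller a at (150,160), with all three rollers unmoved. Going on through b and c in small steps.

arm_command(
  deltas=[
    {"dx":-0.0006,"dy":-0.0075,"dz":0.0005,"yaw":0},
    {"dx":-0.0006,"dy":-0.0075,"dz":0,"yaw":0},
    {"dx":-0.0007,"dy":-0.0075,"dz":0,"yaw":0},
    {"dx":-0.0006,"dy":-0.0075,"dz":0,"yaw":0},
    {"dx":0,"dy":0,"dz":0,"yaw":0},
  ],
)

```text
t: 6.9
eef_pos: [536.8, 1.2, 42.2]
tcp_rot: [3.141, 0.0, 1.486]
ft_force: [-0.6, -0.3, -2.0]
opening: 0.208
grip_force: 30.0
```

arm_command(
  deltas=[
    {"dx":-0.0006,"dy":-0.0075,"dz":0,"yaw":0},
    {"dx":-0.0006,"dy":-0.0075,"dz":0,"yaw":0},
    {"dx":-0.0007,"dy":-0.0075,"dz":0,"yaw":0},
    {"dx":-0.0006,"dy":-0.0075,"dz":0,"yaw":0},
    {"dx":-0.0007,"dy":-0.0075,"dz":0,"yaw":0},
    {"dx":-0.0006,"dy":-0.0075,"dz":0,"yaw":0},
    {"dx":0,"dy":0,"dz":0,"yaw":0},
    {"dx":0,"dy":0,"dz":0,"yaw":0},
  ],
)

```text
t: 7.7
eef_pos: [533.0, -42.9, 42.1]
tcp_rot: [3.142, -0.0, 1.487]
ft_force: [0.1, 0.6, -0.7]
opening: 0.208
grip_force: 30.0
```

```bash
python3 rol.py pics/r2.png
```

```text
[533.00383809 -42.92383944  42.14906368] (np.float64(-135.4406752367426), np.float64(0.47211024469651797), np.float64(42.149063678392785), array([179.99888214,  -0.00273473,  85.18314966])) [ 0.13308869  0.64822488 -0.71186146] [0.02980194 0.05096721 0.00220566]
{-60: 0, -56: 0, -52: 0, -48: 0, -44: 0, -40: 0, -36: 0, -32: 0, -28: 0, -24: 0, -20: 0, -16: 0, -12: 0, -8: 0, -4: 0, 0: 0, 4: 0, 8: 0, 12: 0, 16: 0, 20: 8, 24: 14, 28: 13, 32: 12, 36: 10, 40: 12, 44: 8, 48: 0, 52: 0, 56: 0, 60: 0, 64: 0}
```

View pics/r2.png

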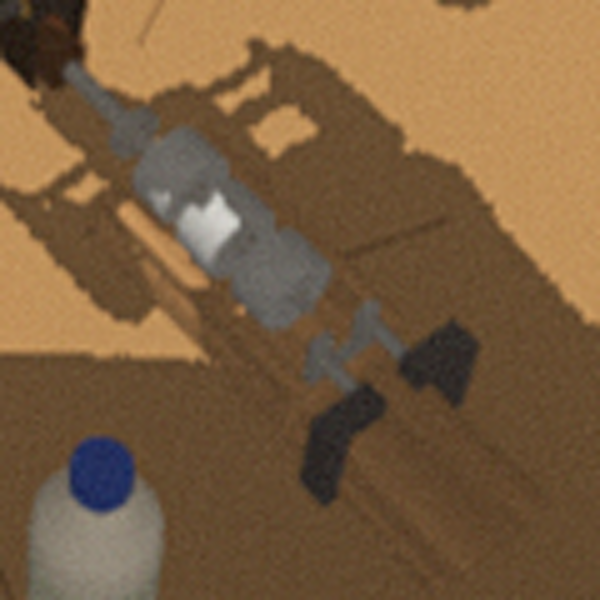

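The rod is through all three rollers, which haven't moved, and the collar at (130,130) is just short of a. Pushing on.

arm_command(
  deltas=[
    {"dx":-0.0006,"dy":-0.0075,"dz":0,"yaw":0},
    {"dx":-0.0004,"dy":-0.005,"dz":0,"yaw":0},
    {"dx":-0.0004,"dy":-0.005,"dz":0,"yaw":0},
    {"dx":-0.0005,"dy":-0.005,"dz":0,"yaw":0},
    {"dx":-0.0004,"dy":-0.005,"dz":0,"yaw":0},
    {"dx":-0.0004,"dy":-0.005,"dz":0,"yaw":0},
    {"dx":-0.0004,"dy":-0.005,"dz":0,"yaw":0},
    {"dx":-0.0004,"dy":-0.005,"dz":0,"yaw":0},
    {"dx":-0.0004,"dy":-0.005,"dz":0,"yaw":0},
    {"dx":-0.0004,"dy":-0.005,"dz":0,"yaw":0},
    {"dx":0,"dy":0,"dz":0,"yaw":0},
  ],
)

```text
t: 8.9
eef_pos: [528.7, -95.9, 42.1]
tcp_rot: [3.141, 0.0, 1.487]
ft_force: [-0.9, -0.1, -2.1]
opening: 0.209
grip_force: 30.0
```

arm_command(
  deltas=[
    {"dx":-0.0002,"dy":-0.002,"dz":0,"yaw":0},
    {"dx":0,"dy":0,"dz":0,"yaw":0},
  ],
)

```text
t: 9.1
eef_pos: [528.6, -97.4, 42.2]
tcp_rot: [3.141, 0.0, 1.487]
ft_force: [0.7, 0.2, -1.5]
opening: 0.206
grip_force: 30.0
```

```bash
python3 rol.py pics/r3.png
```

```text
[528.56763624 -97.39175904  42.17421928] (np.float64(-80.79257049285222), np.float64(0.6092248184008708), np.float64(42.17421927716143), array([179.98834797,   0.00528256,  85.21392819])) [ 0.71220926  0.15607649 -1.50207966] [ 0.02081104  0.0826909  -0.00415561]
{-60: 0, -56: 0, -52: 0, -48: 0, -44: 0, -40: 0, -36: 0, -32: 0, -28: 0, -24: 0, -20: 0, -16: 0, -12: 0, -8: 0, -4: 0, 0: 0, 4: 0, 8: 0, 12: 0, 16: 0, 20: 0, 24: 0, 28: 0, 32: 0, 36: 0, 40: 0, 44: 0, 48: 0, 52: 0, 56: 0, 60: 0, 64: 0}
```

arm_command(
  deltas=[
    {"dx":-0.0002,"dy":-0.002,"dz":0,"yaw":0},
    {"dx":0,"dy":0,"dz":0,"yaw":0},
  ],
)

```text
t: 9.4
eef_pos: [528.3, -99.3, 42.1]
tcp_rot: [3.142, -0.0, 1.487]
ft_force: [0.0, -0.8, -1.6]
opening: 0.21
grip_force: 30.0
```

arm_command(
  deltas=[
    {"dx":-0.0001,"dy":-0.0015,"dz":0,"yaw":0},
    {"dx":0,"dy":0,"dz":0,"yaw":0},
  ],
)

```text
t: 9.6
eef_pos: [528.2, -100.9, 42.2]
tcp_rot: [3.142, 0.0, 1.487]
ft_force: [0.1, 0.3, -0.7]
opening: 0.208
grip_force: 30.0
```

arm_command(
  deltas=[
    {"dx":-0.0001,"dy":-0.001,"dz":0,"yaw":0},
    {"dx":0,"dy":0,"dz":0,"yaw":0},
  ],
)

```text
t: 9.8
eef_pos: [528.1, -101.8, 42.2]
tcp_rot: [3.142, 0.0, 1.487]
ft_force: [0.5, 0.5, -1.6]
opening: 0.209
grip_force: 30.0
```

arm_command(
  deltas=[
    {"dx":-0.0001,"dy":-0.001,"dz":0,"yaw":0},
    {"dx":0,"dy":0,"dz":0,"yaw":0},
  ],
)

```text
t: 10.0
eef_pos: [528.0, -102.9, 42.2]
tcp_rot: [3.141, 0.0, 1.487]
ft_force: [-0.3, -0.1, -1.5]
opening: 0.21
grip_force: 30.0
```

arm_command(
  deltas=[
    {"dx":-0.0001,"dy":-0.001,"dz":0,"yaw":0},
    {"dx":0,"dy":0,"dz":0,"yaw":0},
  ],
)

```text
t: 10.2
eef_pos: [527.9, -103.7, 42.1]
tcp_rot: [-3.142, -0.0, 1.487]
ft_force: [-0.6, 2.2, -0.7]
opening: 0.207
grip_force: 30.0
```

arm_command(
  deltas=[
    {"dx":-0.0001,"dy":-0.001,"dz":0,"yaw":0},
    {"dx":0,"dy":0,"dz":0,"yaw":0},
  ],
)

```text
t: 10.4
eef_pos: [527.7, -104.4, 42.1]
tcp_rot: [-3.141, -0.0, 1.487]
ft_force: [-0.5, 5.9, -0.4]
opening: 0.205
grip_force: 30.0
```

arm_command(
  deltas=[
    {"dx":-0.0001,"dy":-0.001,"dz":0,"yaw":0},
    {"dx":0,"dy":0,"dz":0,"yaw":0},
  ],
)

```text
t: 10.6
eef_pos: [527.6, -105.1, 42.1]
tcp_rot: [-3.141, -0.001, 1.487]
ft_force: [1.5, 8.8, 0.0]
opening: 0.208
grip_force: 30.0
```

arm_command(
  deltas=[
    {"dx":0,"dy":-0.001,"dz":0,"yaw":0},
    {"dx":0,"dy":0,"dz":0,"yaw":0},
  ],
)

```text
t: 10.8
eef_pos: [527.5, -105.8, 42.1]
tcp_rot: [-3.141, -0.001, 1.487]
ft_force: [0.8, 10.9, 0.9]
opening: 0.207
grip_force: 30.0
```

arm_command(
  deltas=[
    {"dx":0,"dy":0,"dz":0,"yaw":0},
    {"dx":0,"dy":0,"dz":0,"yaw":0},
    {"dx":0,"dy":0,"dz":0,"yaw":0},
  ],
)

```text
t: 11.1
eef_pos: [527.5, -105.8, 42.1]
tcp_rot: [-3.141, -0.001, 1.487]
ft_force: [1.6, 10.8, 1.5]
opening: 0.21
grip_force: 30.0
```

arm_command(
  deltas=[
    {"dx":0.0001,"dy":0.001,"dz":0,"yaw":0},
    {"dx":0.0001,"dy":0.001,"dz":0,"yaw":0},
    {"dx":0,"dy":0.0005,"dz":0,"yaw":0},
    {"dx":0,"dy":0,"dz":0,"yaw":0},
    {"dx":0,"dy":0,"dz":0,"yaw":0},
  ],
)

```text
t: 11.6
eef_pos: [527.8, -104.1, 42.2]
tcp_rot: [-3.141, -0.0, 1.487]
ft_force: [-0.4, 5.7, -0.5]
opening: 0.21
grip_force: 30.0
```

arm_command(
  deltas=[
    {"dx":0,"dy":0.001,"dz":0,"yaw":0},
    {"dx":0,"dy":0,"dz":0,"yaw":0},
    {"dx":0,"dy":0,"dz":0,"yaw":0},
  ],
)

```text
t: 11.9
eef_pos: [528.0, -103.4, 42.2]
tcp_rot: [3.141, 0.0, 1.487]
ft_force: [0.6, 0.7, -1.4]
opening: 0.212
grip_force: 30.0
```

arm_command(
  deltas=[
    {"dx":0.0001,"dy":0.0006,"dz":0,"yaw":0},
    {"dx":0,"dy":0,"dz":0,"yaw":0},
    {"dx":0,"dy":0,"dz":0,"yaw":0},
  ],
)

```text
t: 12.2
eef_pos: [528.1, -102.8, 42.2]
tcp_rot: [3.141, 0.0, 1.487]
ft_force: [1.2, -0.4, -1.0]
opening: 0.208
grip_force: 30.0
```

arm_command(
  deltas=[
    {"dx":0,"dy":0,"dz":0.001,"yaw":0},
    {"dx":0,"dy":0,"dz":0.001,"yaw":0},
    {"dx":0,"dy":0,"dz":0.001,"yaw":0},
    {"dx":0,"dy":0,"dz":0.002,"yaw":0},
    {"dx":0,"dy":0,"dz":0.003,"yaw":0},
    {"dx":0,"dy":0,"dz":0.002,"yaw":0},
    {"dx":0,"dy":0,"dz":0,"yaw":0},
    {"dx":0,"dy":0,"dz":0,"yaw":0},
  ],
)

```text
t: 13.0
eef_pos: [528.1, -102.7, 52.3]
tcp_rot: [3.141, 0.0, 1.487]
ft_force: [1.1, 0.1, -3.8]
opening: 0.209
grip_force: 30.0
```

```bash
python3 rol.py pics/r4.png
```

```text
[ 528.07812528 -102.66065236   52.2662095 ] (np.float64(-75.50119470778611), np.float64(0.5623202757004142), np.float64(52.266209498583684), array([179.98038198,   0.00333293,  85.21281273])) [ 1.06774392  0.06719141 -3.7880881 ] [ 0.28564948  0.00952534 -0.03270102]
{-60: 0, -56: 0, -52: 0, -48: 0, -44: 0, -40: 0, -36: 0, -32: 0, -28: 0, -24: 0, -20: 0, -16: 0, -12: 0, -8: 0, -4: 0, 0: 0, 4: 0, 8: 0, 12: 0, 16: 0, 20: 0, 24: 0, 28: 0, 32: 0, 36: 0, 40: 0, 44: 0, 48: 0, 52: 0, 56: 0, 60: 0, 64: 0}
```

View pics/r4.png

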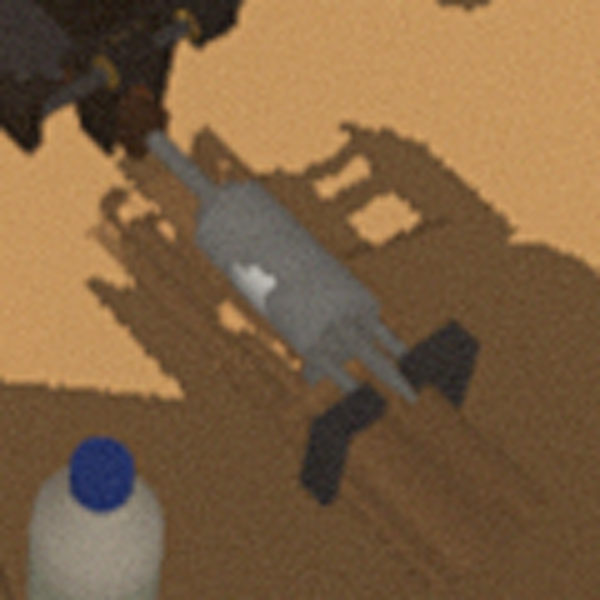

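All three rollers are closed up against the collar, and the rod tip shows through the fork at (410,395). Next I check the tilt.

```bash
cat > tilt.py <<'E'
from meas import *
g=tcp();so=g[0]+73.3;s,t,z=trough(pts(load('side')))
# roller tops: fit circle r20 per roller
for k in range(3):
    w=(s>so+24*k+3)&(s<so+24*k+21)&(abs(t-g[1])<19)&(z>g[2]+2)&(z<g[2]+25)
    p=least_squares(lambda p:np.hypot(t[w]-p[0],z[w]-p[1])-20,[0,g[2]],loss='soft_l1').x;print(k,w.sum(),p.round(2))
w=(s>so+76)&(s<so+98)&(abs(t-g[1])<5)&(abs(z-g[2])<12);print('rod end',w.sum(),np.median(z[w]),np.percentile(z[w],90),'g',g[2])
w=(s>so-45)&(s<so-10)&(abs(t-g[1])<5)&(abs(z-g[2])<12);print('neck',w.sum(),np.percentile(z[w],[50,90]))
w=(s>so-3)&(s<so+110)&(abs(t-g[1])<16)&(z>g[2]+12);print('rollers span',np.percentile(s[w],[1,99])-so)
E
python3 tilt.py
```

```text
0 113 [ 2.15 49.21]
1 124 [ 1.28 48.88]
2 128 [ 2.13 48.88]
rod end 43 54.194259278664276 57.09590076302202 g 52.128398227700416
neck 60 [54.42923884 57.06152517]
rollers span [-2.88935757 74.7189167 ]
```

arm_command(
  deltas=[
    {"dx":0,"dy":0,"dz":0.003,"yaw":0},
    {"dx":0,"dy":0,"dz":0.006,"yaw":0},
    {"dx":0,"dy":0,"dz":0.009,"yaw":0},
    {"dx":0,"dy":0,"dz":0.012,"yaw":0},
    {"dx":0,"dy":0,"dz":0.014,"yaw":0},
    {"dx":0,"dy":0,"dz":0.013,"yaw":0},
    {"dx":0,"dy":0,"dz":0.01,"yaw":0},
    {"dx":0,"dy":0,"dz":0.008,"yaw":0},
    {"dx":0,"dy":0,"dz":0.005,"yaw":0},
    {"dx":0,"dy":0,"dz":0.003,"yaw":0},
    {"dx":0,"dy":0,"dz":0,"yaw":0},
    {"dx":0,"dy":0,"dz":0,"yaw":0},
  ],
)

```text
t: 14.3
eef_pos: [527.9, -102.6, 134.8]
tcp_rot: [-3.141, -0.0, 1.487]
ft_force: [0.1, -0.4, -4.3]
opening: 0.209
grip_force: 30.0
```

```bash
python3 rol.py pics/r5.png;python3 tilt.py
```

```text
[ 527.89720222 -102.62811996  134.83458163] (np.float64(-75.51847375740859), np.float64(0.3793094949011957), np.float64(134.83458162530067), array([-179.9732025 ,   -0.00793449,   85.21157264])) [ 0.13697742 -0.38624227 -4.26297273] [ 0.29690457 -0.00712075 -0.00426873]
{-60: 0, -56: 0, -52: 0, -48: 0, -44: 0, -40: 0, -36: 0, -32: 0, -28: 0, -24: 0, -20: 0, -16: 0, -12: 0, -8: 0, -4: 0, 0: 0, 4: 0, 8: 0, 12: 0, 16: 0, 20: 0, 24: 0, 28: 0, 32: 0, 36: 0, 40: 0, 44: 0, 48: 0, 52: 0, 56: 0, 60: 0, 64: 0}
0 125 [  1.88 130.72]
1 126 [  1.21 130.61]
2 137 [  1.73 130.33]
rod end 54 134.89462619218 137.23685461769753 g 134.73767262010938
neck 67 [137.25452808 138.96713433]
rollers span [-2.84228819 74.92744378]
```

arm_command(
  deltas=[
    {"dx":-0.0004,"dy":0.005,"dz":0,"yaw":-0.1},
    {"dx":-0.0008,"dy":0.01,"dz":0,"yaw":-0.2},
    {"dx":-0.0011,"dy":0.015,"dz":0,"yaw":-0.25},
    {"dx":-0.0015,"dy":0.02,"dz":0,"yaw":-0.25},
    {"dx":-0.0019,"dy":0.025,"dz":0,"yaw":-0.25},
    {"dx":-0.0023,"dy":0.03,"dz":0,"yaw":-0.25},
    {"dx":-0.0027,"dy":0.036,"dz":0,"yaw":-0.3},
    {"dx":-0.0027,"dy":0.036,"dz":0,"yaw":-0.3},
    {"dx":-0.0027,"dy":0.036,"dz":0,"yaw":-0.3},
    {"dx":-0.0027,"dy":0.036,"dz":0,"yaw":-0.3},
    {"dx":-0.0027,"dy":0.036,"dz":0,"yaw":-0.3},
    {"dx":-0.0027,"dy":0.036,"dz":0,"yaw":-0.3},
    {"dx":-0.0023,"dy":0.03,"dz":0,"yaw":-0.3},
    {"dx":-0.0019,"dy":0.025,"dz":0,"yaw":-0.25},
    {"dx":-0.0015,"dy":0.02,"dz":0,"yaw":-0.25},
    {"dx":-0.0011,"dy":0.015,"dz":0,"yaw":-0.2},
    {"dx":-0.0008,"dy":0.01,"dz":0,"yaw":-0.1},
    {"dx":-0.0004,"dy":0.005,"dz":0,"yaw":-0.1},
    {"dx":0,"dy":0,"dz":0,"yaw":0},
    {"dx":0,"dy":0,"dz":0,"yaw":0},
  ],
)

```text
t: 16.4
eef_pos: [495.9, 322.8, 135.1]
tcp_rot: [-3.142, 0.0, 1.412]
ft_force: [0.4, 0.4, -3.5]
opening: 0.21
grip_force: 30.0
```

```bash
cat > st.py <<'E'
from h import *
import sys
np.set_printoptions(suppress=True,linewidth=200)
print(np.mean([state()['eef_pos'] for _ in range(5)],0),np.degrees(state()['tcp_rot']),state()['ft_force'])
c=shot('top');P=pts(c).reshape(-1,3)
cv2.imwrite(sys.argv[1]+'.png',cv2.resize(c['color'][195:255,180:310],(780,360),interpolation=cv2.INTER_CUBIC)[:,:,::-1])
cs=shot('side');cv2.imwrite(sys.argv[1]+'s.png',cv2.resize(cs['color'][120:230,210:320],(600,600),interpolation=cv2.INTER_CUBIC)[:,:,::-1])
m2=np.array([484.1,250.6]);a=np.radians(-99.1);d=np.array([np.cos(a),np.sin(a)]);e=np.array([-d[1],d[0]])
for n,P in(('top',P),('side',pts(cs).reshape(-1,3))):
    s=(P[:,:2]-m2)@d;t=(P[:,:2]-m2)@e;z=P[:,2];zg=state()['eef_pos'][2]-.9
    w=(s>78)&(s<100)&(abs(t)<7)&(abs(z-zg)<9);print(n,'rod end t',np.polyfit(s[w]-90,t[w],1).round(3),np.median(z[w]),w.sum())
    w=(s>-48)&(s<-10)&(abs(t)<7)&(abs(z-zg)<9);print(' neck t',np.polyfit(s[w]+28,t[w],1).round(3),np.median(z[w]),w.sum())
    w=(s>60)&(s<140)&(abs(t)<5)&(abs(z-zg)<9);print(' tip s',s[w].max(), 'zg',zg)
    w=(s>-20)&(s<130)&(abs(t)<16)&(z>zg+10);print(' rollers s',np.percentile(s[w],[1,99]))
    w=(s>70)&(s<110)&(abs(t)<25)&(abs(t)>10)&(z>77)&(z<90);print(' post',w.sum(),s[w].mean() if w.any() else 0)
E
python3 st.py pics/s1
```

```text
[495.9061866  322.79082207 135.1186092 ] [-179.99795834    0.01303276   80.89068878] [ 0.44338936  0.36126878 -3.5405948 ]
top rod end t [-0.012 -0.65 ] 135.38735552220083 40
 neck t [-0.006 -0.671] 137.19500247249022 76
 tip s 117.15412221504022 zg 134.28245788008854
 rollers s [-18.61564162  71.42311257]
 post 34 91.43717588771506
side rod end t [-0.031  0.518] 134.85942017360225 24
 neck t [0.046 0.448] 137.6963165559378 40
 tip s 121.14348682640495 zg 134.28245788008854
 rollers s [-6.61697869 75.24023816]
 post 33 93.62302700116192
```

View pics/s1.png

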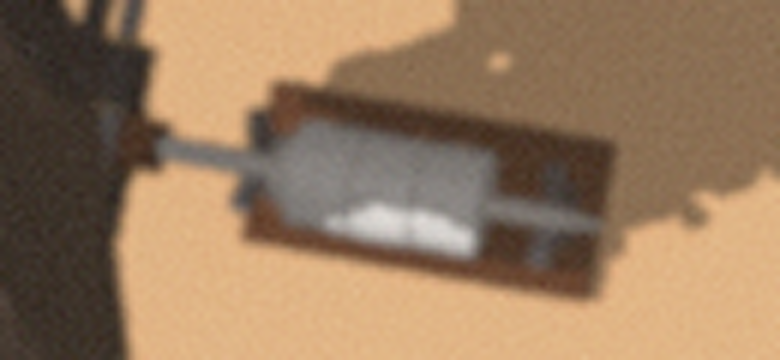

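The rollers are still closed up against the collar and the rod lies over both posts at crop (255,170) and (550,215). Lowering.

arm_command(
  deltas=[
    {"dx":0,"dy":0,"dz":-0.003,"yaw":0},
    {"dx":0,"dy":0,"dz":-0.006,"yaw":0},
    {"dx":0,"dy":0,"dz":-0.009,"yaw":0},
    {"dx":0,"dy":0,"dz":-0.01,"yaw":0},
    {"dx":0,"dy":0,"dz":-0.009,"yaw":0},
    {"dx":0,"dy":0,"dz":-0.007,"yaw":0},
    {"dx":0,"dy":0,"dz":-0.005,"yaw":0},
    {"dx":0,"dy":0,"dz":-0.003,"yaw":0},
    {"dx":0,"dy":0,"dz":-0.002,"yaw":0},
    {"dx":0,"dy":0,"dz":-0.001,"yaw":0},
    {"dx":0,"dy":0,"dz":-0.001,"yaw":0},
    {"dx":0,"dy":0,"dz":0,"yaw":0},
    {"dx":0,"dy":0,"dz":0,"yaw":0},
  ],
)

```text
t: 17.8
eef_pos: [495.9, 323.4, 79.3]
tcp_rot: [3.141, -0.0, 1.412]
ft_force: [-0.4, 0.0, -3.6]
opening: 0.21
grip_force: 30.0
```

arm_command(
  deltas=[
    {"dx":0,"dy":0,"dz":-0.001,"yaw":0},
    {"dx":0,"dy":0,"dz":-0.001,"yaw":0},
    {"dx":0,"dy":0,"dz":0,"yaw":0},
    {"dx":0,"dy":0,"dz":0,"yaw":0},
  ],
)

```text
t: 18.2
eef_pos: [496.0, 323.4, 77.3]
tcp_rot: [3.141, -0.0, 1.412]
ft_force: [0.9, 0.1, -1.2]
opening: 0.208
grip_force: 30.0
```

arm_command(
  deltas=[
    {"dx":0,"dy":0,"dz":-0.0007,"yaw":0},
    {"dx":0,"dy":0,"dz":-0.0007,"yaw":0},
    {"dx":0,"dy":0,"dz":0,"yaw":0},
    {"dx":0,"dy":0,"dz":0,"yaw":0},
  ],
)

```text
t: 18.6
eef_pos: [496.1, 323.4, 76.1]
tcp_rot: [3.141, -0.0, 1.412]
ft_force: [1.3, -0.4, 3.4]
opening: 0.211
grip_force: 30.0
```

```bash
python3 st.py pics/s2
```

```text
[496.13453752 323.40718334  76.08866865] [179.95399332  -0.02010467  80.9199233 ] [ 1.27255603 -0.44551467  3.43059821]
top rod end t [ 0.014 -0.076] 77.72495852878683 43
 neck t [-0.012 -0.247] 78.78946785676601 75
 tip s 116.60616393964408 zg 75.15385150103855
 rollers s [-18.9671938   71.70310367]
 post 45 86.13847113139052
side rod end t [-0.169 -0.815] 77.15359857823478 33
 neck t [-0.001 -0.32 ] 77.9415019938084 43
 tip s 119.47617722458479 zg 75.15385150103855
 rollers s [-8.88930412 74.78600155]
 post 56 85.9088544037223
```

arm_command(
  deltas=[
    {"dx":0,"dy":0,"dz":-0.0004,"yaw":0},
    {"dx":0,"dy":0,"dz":0,"yaw":0},
  ],
)

```text
t: 18.9
eef_pos: [496.2, 323.4, 75.8]
tcp_rot: [3.141, -0.0, 1.412]
ft_force: [1.8, -2.2, 5.8]
opening: 0.208
grip_force: 30.0
```

arm_command(
  deltas=[
    {"dx":0,"dy":0,"dz":0,"yaw":0},
    {"dx":0,"dy":0,"dz":0,"yaw":0},
    {"dx":0,"dy":0,"dz":0,"yaw":0},
    {"dx":0,"dy":0,"dz":0,"yaw":0},
    {"dx":0,"dy":0,"dz":0,"yaw":0},
  ],
  gripper=0.06,
)

```text
t: 19.4
eef_pos: [495.7, 323.4, 75.2]
tcp_rot: [-3.141, 0.0, 1.412]
ft_force: [0.8, 0.6, -0.5]
opening: 0.573
grip_force: 0.0
```

arm_command(
  deltas=[
    {"dx":0,"dy":0,"dz":0.008,"yaw":0},
    {"dx":0,"dy":0,"dz":0.015,"yaw":0},
    {"dx":0,"dy":0,"dz":0.025,"yaw":0},
    {"dx":0,"dy":0.02,"dz":0.03,"yaw":0},
    {"dx":-0.02,"dy":0.03,"dz":0.03,"yaw":0},
    {"dx":-0.02,"dy":0.04,"dz":0.02,"yaw":0},
    {"dx":-0.02,"dy":0.04,"dz":0,"yaw":0},
    {"dx":0,"dy":0,"dz":0,"yaw":0},
    {"dx":0,"dy":0,"dz":0,"yaw":0},
  ],
)

```text
t: 20.3
eef_pos: [435.1, 453.9, 203.7]
tcp_rot: [3.141, 0.0, 1.414]
ft_force: [-0.8, 0.5, -0.9]
opening: 0.63
grip_force: 0.0
```

```bash
sed -i "s/zg=state.*$/zg=75/" st.py; python3 st.py pics/s3; python3 -c "
import cv2,numpy as np
a=cv2.imread('pics/s3.png');b=cv2.resize(cv2.imread('pics/s3s.png'),(240,240));b=cv2.copyMakeBorder(b,0,0,0,540,cv2.BORDER_CONSTANT)
cv2.imwrite('pics/s3c.png',np.vstack([a,b]))"
```

```text
[435.12325246 453.86965103 203.67833579] [179.98554014   0.004153    81.03218533] [-0.81634002  0.50511649 -0.94175999]
top rod end t [ 0.025 -0.052] 77.04067215675286 42
 neck t [0.003 0.102] 77.6419605563662 74
 tip s 116.68518038868568 zg 75
 rollers s [-3.64028321 72.52871738]
 post 45 86.46255128329405
side rod end t [-0.146 -0.305] 77.72126394618675 32
 neck t [0.001 0.127] 78.6100385205956 39
 tip s 120.52864851162293 zg 75
 rollers s [-3.32752451 76.372728  ]
 post 60 83.49759041121573
```

View pics/s3c.png

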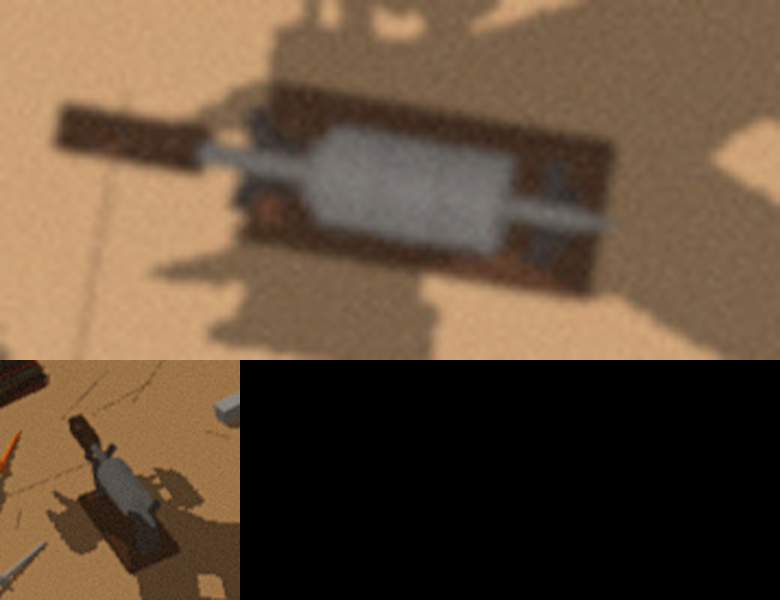

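The spindle lies level in both V's. The rollers are closed up, from about 0 to 72 mm at crop 310–510, and the gripper is clear. Handing in.

```bash
python3 -c "
from cell import job_done;print(job_done())"
```

```text
the job is handed in; nothing more can be done
None
```

The job is handed in: all three rollers are on the spindle against its collar, pressed together at about 11 N and laid level in both V posts, with the gripper clear, after about 20 s of the 72 s allowed; the judged result was not shown.

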